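# Spin the sample wheel and brake it on its mark

### The job

Check that the spectrometer's sample wheel runs freely: flick it briskly anticlockwise (seen from above) with the fingertips and let it run untouched until its mark, the raised radial rib, has swept past the fixed pointer and come round again. Then, on that second pass or a later one, brake the still turning wheel to a stop with a fingertip so that the rib points at the pointer, its outer end within 10 mm of the point right in front of the pointer's tip, and take the hand away. Stop it there in one go, with no pushing it round by hand afterwards; leave the things standing around it where they are.

Things in the scene. Friction and masses are not known exactly. Their poses are not given: they have to be found in the camera images.
- wheel: Level aluminium wheel, 210 mm across, 12 mm thick, on a vertical spindle. Origin on the axis at the underside (top 12 mm higher, 57 mm above the table); x axis along the mark, turning with it. Beyond 68 mm radius it is flat and bare: the flat rim. Further in: the rib, a hub 44 mm across, 8 mm high, and three sample cells (28 mm across, 5 mm high, at 50 mm radius, 90, 180, 270 degrees from the rib).
- peg (a point): Centre of the top of one of the four steel pegs on the disc by which it can be flicked: 14 mm across, standing 30 mm above the disc's top, centred at 56 mm radius, 45, 135, 225 and 315 degrees from the mark. This is the one 45 degrees anticlockwise from the mark.
- spin (a joint): Wheel angle, rad, growing anticlockwise seen from above, never wrapped; 0, 6.283, 12.566.. is mark at pointer. Starts at rest between -5.6 and -1.2, so the mark passes first at 0, next at 6.283. Leave it untouched at least from 0.6 to 4.5. Nearly free: slows by about 0.11 rad/s2 plus 0.045 of its speed each second (3 rad/s runs on some 23 rad in 18 s). Inertia about 0.0045 kg m2, varies.
- mark (a point): Outer end of the mark, on its top: the single straight dark steel rib lying radially on the disc, 44 mm long, 12 mm wide, 5 mm high. This point is at 68 mm radius, 5 mm above the disc's top.
- pointer (a point): Tip of the fixed pointer, a dark steel blade 16 mm wide (8 at the tip), 4 mm thick, reaching in over the rim towards the spindle from a post at 119 to 129 mm radius, 68 mm high over the table. This point is at 76 mm radius, on the blade's underside, 7 mm above the disc's top; with the mark right in front of it, it is 8 mm from mark horizontally.
- stand: The wheel's fixed stand, a round grey foot 150 mm across; origin on the table on the spindle axis; its x axis runs out to the pointer. It carries the wheel.
- vial: Bystander: amber sample vial, 26 mm across, 50 mm tall, origin under its centre; stands on the table near the wheel.
- die: Bystander: stepped steel pellet die, 44 mm across, 48 mm tall, origin under its centre; stands on the table near the wheel.
- spare_cell: Bystander: steel ring, 40 mm across, 10 mm high, origin under its centre; lies on the table near the wheel.
- screwdriver: Bystander: screwdriver 130 mm long, about 25 mm thick, lying on the table near the wheel.
- beaker: Bystander: glass beaker, 70 mm across, 90 mm tall, origin under its centre; to the robot's left.
- mortar: Bystander: white bowl, 90 mm across, 50 mm tall, origin under its centre; to the right of the wheel.
- wash_bottle: Bystander: white plastic bottle, 64 mm across, 160 mm tall, origin under its centre; to the robot's right.
Mind the look-alikes: they are no part of the job. What is meant by the stand is not green or purple, and is the larger of those in its own colour.

How it is judged (in metres and radians):
On the way, in this order (a step that is already met when the one before it is completed fails the run):
1. the wheel spins freely anticlockwise, faster than 1 rad/s, with the fingers off it (velocity of joint spin above 1 rad/s and contact force between the fingers and wheel below 0.05 N), for 0.1 s.
2. the mark has passed the pointer and the untouched wheel, still turning, is well on its way round again (value of joint spin above 4.5 rad and velocity of joint spin above 0.1 rad/s and contact force between the fingers and wheel below 0.05 N), for 0.02 s.
3. a finger on the wheel holds the wheel still with the mark at the pointer (value of joint spin above 5.9 rad and velocity of joint spin between -0.05 and 0.05 rad/s and contact force between the fingers and wheel above 0.3 N and horizontal distance between mark and pointer below 0.0137 m), for 0.05 s.
At the end, for the whole second after the job is handed in: The wheel is at rest, at its second or a later pass, with the mark's outer end within 10 mm (measured round the wheel; 13.7 mm to the pointer's tip site, which lies 8 mm further out) of its place in front of the pointer; the hand is clear (horizontal distance between mark and pointer below 0.0137 m and velocity of joint spin between -0.03 and 0.03 rad/s and value of joint spin above 5.9 rad); the robot touches nothing.
It fails at once if the wheel is touched while it should run free (joint between 0.6 and 4.5 rad) (value of joint spin between 0.6 and 4.5 rad and contact force between the fingers and wheel above 0.3 N).
It fails at once if the wheel is braked to a standstill off the mark, or pushed on from there, or backwards, by hand (value of joint spin above 4.5 rad and velocity of joint spin below 0.02 rad/s and contact force between the fingers and wheel above 0.3 N and horizontal distance between mark and pointer above 0.0165 m).
It fails at once if a bystander is moved more than 15 mm (distance of any of vial, die, spare_cell, screwdriver, beaker, mortar, wash_bottle from where it was at the start of the episode above 0.015 m).
It also fails if it takes over 51 s, if anything falls off the work surface, if the arm or the gripper's body presses on something with over 40 N, if the wrist force passes 120 N, or if a joint passes its speed limit or range.

### The arm

A 6-joint arm with a two-finger parallel gripper is mounted at the origin on the work surface. World frame = base frame: x ahead of the robot, y to its left, z up, the work surface at z = 0. Lengths are in m, angles in degrees, forces in N, time in s.
With the tool pointing down it reaches from about 0.25 to 0.85 m from the base axis. Payload 12.5 kg.
Tool frame: the origin (TCP) lies between the finger pads; the fingertips stand 14 mm ahead of it and the grasp point (between the pads) lies 5 mm behind it; z points along the fingers, y is the line along which they close (so a half turn about z gives the same grasp; the last joint's range is limited). The gripper opens to 93 mm and grips with 3 to 60 N. Pads are 15 mm wide; open, the fingers measure 128 mm over their backs; the gripper's body (75 mm by 188 mm) begins 65 mm behind the grasp point.
Start: joints at [71.929, 20.094, 94.641, -0, 65.266, -4.847], TCP at [0.126, 0.535, 0.233] pointing down, gripper open.
Joint ranges: [-157.81, 157.81], [-45, 120.19], [0.68, 151.7], [-89.99, 269.99], [4.06, 180], [-164.3, 164.3]. Speed limits (degrees/s): [127.2, 127.2, 159.86, 180, 180, 180].

### API

Orientations are given as a 3x3 rotation matrix whose columns are the frame's x, y, z axes.
In Python, from workcell import r, grab_frame, workorder gives the robot as it stands.
- The arm moves only by the tool drive_tool, never from a script. Its argument "plan" is a list that holds one entry, the list of rows, each a list of 4 numbers: the shift along the tool's x, y, z in units of 0.25 m (1.0 is 0.25 m), then the turn about the tool's z in units of 90 degrees (1.0 is 90 degrees). A call has exactly 10 rows; each row is the pose to reach, as a shift and turn from the pose commanded when the call began, along the tool's axes at that moment; what a row does not reach only later rows make up. A row lasts 1/10 s, in which the tool goes at most 50 mm and 8.59 degrees, less where a joint would pass 70% of its speed; a pose out of reach is approached as far as the arm can. A call with a number of a shift or a turn outside -1 to 1 is refused whole. A call with a gripper value outside its range is refused whole. "hand" is the closure, from -1 (fully open) to 1 (shut), set as the call begins (left out, the last holds). The fingers move at their own pace and stop on an object; the grip force is fixed at half the most. Time passes only in rows, so rows that repeat a pose let the fingers close, or fill a call up. It gives the time, the measured TCP pose, the force, the opening and the grip force at its end, in the units of the state.
- r.read_state(): the state, without advancing time (a new reading comes with each control period).
- grab_frame(name): name is "scene" or "top" or "wrist"; returns a dict with "img" (400x640x3 uint8, red, green, blue), "z_map" (400x640 float32, m along the optical axis (not along the pixel's ray), 0 where there is no reading), "camera_matrix" (3x3 intrinsics, pixels), "origin" and "orientation" of the camera in the world. Camera axes: x right, y down, z forward; pixel columns grow to the right and rows downward; lengths in m; the calibration is good to about 2 mm. A picture is of the moment at which its call begins.
- workorder.finish_job(): hands the job in; it is judged then, once.
The state is a dict: "t": time; "joint_pos": joint angles; "qvel": joint speeds; "joint_efforts": joint torques, N m; "ee_pos": TCP position; "tool_rot": TCP orientation; "force": force on the tool from outside, world axes, zero at the start; "torque": the same for the moment, N m; "opening": finger opening in m; "grip_force": force on a finger pad.
Only numpy, scipy, OpenCV 4.12 (cv2) and the standard library are available. Lean on these libraries where they do the work, as an engineer would, in place of code of your own. Each camera call takes 0.05 s, during which the arm holds its last target. There are 200 camera calls.

## Working session

There is one attempt and no reset: what is moved stays moved. The work goes in short steps, Python scripts to look and compute and a tool call to move; the robot and the scene stay as the last step left them, time stands still between calls to the robot, and variables do not carry over. Pictures are saved under pics/ and viewed, at most 10 in all, crops included, and the job is handed in when it is done.

Besides the shell and the picture viewer there is one more tool, called after ">>>" by a JSON object that holds its "fn" and its "kwargs". drive_tool: Moves the arm, as the interface text tells. Shifts and turns lie within -1 to 1; 1 stands for 0.25 m of shift or 90 degrees of turn. Its arguments: {"type":"object","properties":{"plan":{"type":"array"},"hand":{"type":"number"}},"required":["plan"]}

```bash
mkdir -p pics; ls; cat > h.py <<'E'
import numpy as np, cv2
from workcell import r, grab_frame, workorder
def world(f):
    z=f["z_map"].astype(float);K=np.array(f["camera_matrix"]);v,u=np.mgrid[:z.shape[0],:z.shape[1]]
    P=np.dstack([(u-K[0,2])/K[0,0]*z,(v-K[1,2])/K[1,1]*z,z])
    W=P@np.array(f["orientation"]).T+np.array(f["origin"]); W[z==0]=np.nan
    return W
def save(f,n): cv2.imwrite("pics/"+n,cv2.cvtColor(f["img"],cv2.COLOR_RGB2BGR))
E
python3 - <<'E'
from h import *
for n in("top","scene"):
    f=grab_frame(n);save(f,n+"0.png");np.save(n+"0.npy",world(f));print(n,f["origin"],f["camera_matrix"])
s=r.read_state();print(s["t"],s["ee_pos"],s["tool_rot"],s["opening"])
E
```

```text
pics
top [0.40056617 0.0052374  1.16119133] [[439.88926082   0.         324.14688269]
 [  0.         439.88926082 198.54887007]
 [  0.           0.           1.        ]]
scene [ 1.29320143 -0.14055256  0.6551079 ] [[413.26434638   0.         322.90877881]
 [  0.         413.26434638 202.42851361]
 [  0.           0.           1.        ]]
0.1 [0.12568704 0.53515283 0.23217624] [[-9.73485024e-01  2.28750531e-01 -3.21231235e-04]
 [ 2.28750737e-01  9.73484558e-01 -9.56788699e-04]
 [ 9.38477237e-05 -1.00490135e-03 -9.99999491e-01]] 0.09271064664542487
```

View pics/top0.png

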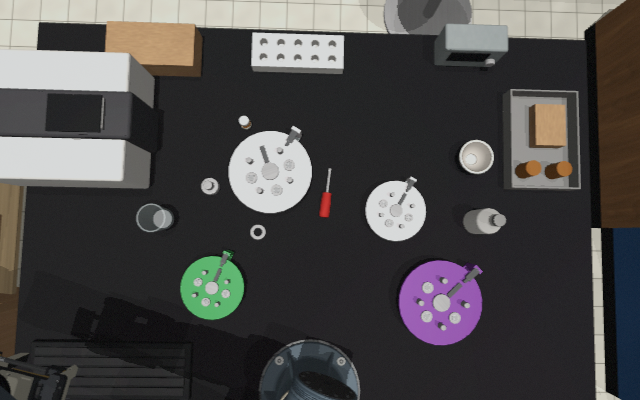

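View pics/scene0.png

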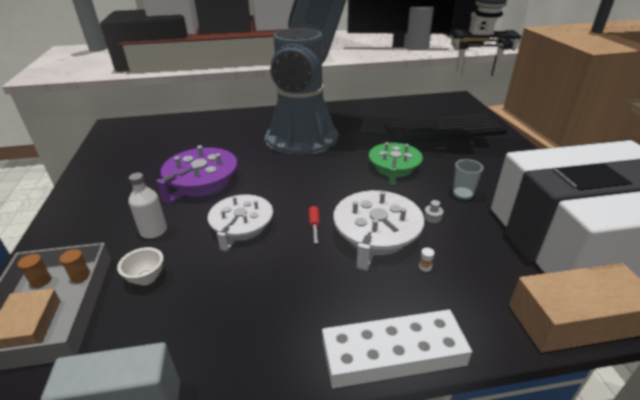

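The wheel meant is the larger white one: hub at about (270,172) in the top view, rib pointing to (264,150), pointer at (293,135) with its post. Nearby are the vial (245,122), die (210,186), ring (258,232) and screwdriver (326,195).

```bash
cat >> h.py <<'E'
def dark_ang(f,c):
    "angles (deg, world) of dark pixels on the disc at r 26..64 mm: rib angle by least-squares line through spindle"
    W=world(f);g=f["img"].astype(int).sum(2)/3
    x,y=W[...,0]-c[0],W[...,1]-c[1];R=np.hypot(x,y);A=np.degrees(np.arctan2(y,x))
    m=(R>.026)&(R<.066)&(W[...,2]>.045)&(W[...,2]<.072)
    return m,R,A,g
def rib(f,c,show=False):
    m,R,A,g=dark_ang(f,c); best=[]
    for a in range(0,360,2):   # darkness of a radial strip 10 mm wide
        d=np.radians(A-a);s=m&(abs(R*np.sin(d))<.004)&(np.cos(d)>0)&(R>.028)
        best.append(np.mean(g[s]) if s.sum()>15 else 255)
    a=2*int(np.argmin(best)); d=np.radians(A-a)
    s=m&(abs(R*np.sin(d))<.013)&(np.cos(d)>0); w=s&(g<(np.median(g[m])+min(best))/2)
    return a+np.degrees(np.average(d[w],weights=R[w])),min(best),np.median(g[m]),w.sum()
E
python3 - <<'E'
from h import *
W=np.load("top0.npy");g=cv2.imread("pics/top0.png").mean(2)
from scipy.optimize import least_squares
x,y,z=W[...,0],W[...,1],W[...,2]
u0=np.mgrid[:400,:640]
m=(abs(z-.057)<.006)&(np.hypot(u0[1]-270,u0[0]-172)<46)&(g>110)
cnt,_=cv2.findContours(m.astype(np.uint8),0,1);c=max(cnt,key=cv2.contourArea)
P=np.array([W[v,u] for u,v in c[:,0]])
q=least_squares(lambda q:np.hypot(P[:,0]-q[0],P[:,1]-q[1])-q[2],[.47,.13,.105],loss="soft_l1",f_scale=.002).x
print("wheel",q,"z",np.median(z[m]))
np.save("c.npy",q[:2])
R=np.hypot(x-q[0],y-q[1]);A=np.degrees(np.arctan2(y-q[1],x-q[0]))
m=(R>.076)&(R<.13)&(z>.058)&(z<.08)
k=m&(A<0)&(A>-70)
print("pointer",[ (round(lo,3),np.degrees(np.arctan2((y-q[1])[k&(R>lo)&(R<lo+.01)].mean(),(x-q[0])[k&(R>lo)&(R<lo+.01)].mean())),z[k&(R>lo)&(R<lo+.01)].mean(),(k&(R>lo)&(R<lo+.01)).sum()) for lo in(.08,.09,.1,.11,.12) if (k&(R>lo)&(R<lo+.01)).any()])
pk=(R>.04)&(R<.072)&(z>.078)
n,l=cv2.connectedComponents(pk.astype(np.uint8))
for i in range(1,n): print("peg",x[l==i].mean()-q[0],y[l==i].mean()-q[1],A[l==i].mean(),z[l==i].max(),(l==i).sum())
print(rib(grab_frame("top"),q[:2]))
s=r.read_state();print(s["ee_pos"])
E
```

```text
wheel [0.55253559 0.1102071  0.10291731] z 0.055622138906062935
pointer [(0.08, np.float64(-28.83628008688444), np.float64(0.06357658490085727), np.int64(29)), (0.09, np.float64(-33.363187430968104), np.float64(0.06498203862079494), np.int64(31)), (0.1, np.float64(-34.15038919263828), np.float64(0.06428952906033907), np.int64(31)), (0.11, np.float64(-30.320284515427804), np.float64(0.06623890752345561), np.int64(28)), (0.12, np.float64(-30.568251509516788), np.float64(0.06560159912745286), np.int64(35))]
peg 0.0507943078722487 -0.023503455158264547 -24.83706766013655 0.0886920435910854 28
peg 0.023416502189549604 0.05025453766613405 65.02800044189257 0.0890062284545885 28
peg -0.023305262547095973 -0.05110732487253396 -114.51202478313206 0.08779492789356036 25
peg -0.05044120933430052 0.022937043939239704 155.5553194345642 0.0871583150077595 23
(np.float64(21.357840823708447), np.float64(105.25850340136056), np.float64(216.33333333333334), np.int64(69))
[0.12571631 0.53518826 0.23223398]
```

>>> {"fn": "drive_tool", "kwargs": {"plan": [[[-0.1,-0.05,0,0.085],[-0.2,-0.1,0,0.17],[-0.3,-0.14,0,0.256],[-0.4,-0.18,0,0.341],[-0.5,-0.23,0,0.427],[-0.6,-0.28,0,0.512],[-0.7,-0.32,0,0.597],[-0.8,-0.37,0,0.683],[-0.9,-0.42,0,0.768],[-1,-0.456,0,0.853]]], "hand": 1}}

```text
t: 1.15
ee_pos: [0.3437, 0.3662, 0.2325]
tool_rot: [[0.006, 1.0, -0.0], [1.0, -0.006, -0.0], [-0.0, -0.0, -1.0]]
force: [0.2, -0.3, 0.3]
opening: 0.0178
grip_force: 0.0
```

>>> {"fn": "drive_tool", "kwargs": {"plan": [[[-0.1,0.12,0,0],[-0.2,0.24,0,0],[-0.3,0.36,0,0],[-0.4,0.48,0,0],[-0.5,0.6,0,0],[-0.6,0.72,0,0],[-0.7,0.84,0,0],[-0.8,0.96,0.1,0],[-0.82,1,0.25,0],[-0.82,1,0.4,0]]], "hand": 1}}

```text
t: 2.15
ee_pos: [0.5944, 0.1609, 0.1312]
tool_rot: [[0.002, 1.0, 0.001], [1.0, -0.002, 0.0], [0.0, 0.001, -1.0]]
force: [-0.0, 0.3, -0.4]
opening: 0.0008
grip_force: 0.0
```

```bash
python3 - <<'E'
from h import *
f=grab_frame("top");g=grab_frame("wrist");save(g,"w1.png")
cv2.imwrite("pics/t1.png",cv2.resize(cv2.cvtColor(f["img"][90:250,170:370],cv2.COLOR_RGB2BGR),None,fx=4,fy=3.7))
# pointer angle from dark pixels in first top picture
W=np.load("top0.npy");im=cv2.imread("pics/top0.png").mean(2);c=np.load("c.npy")
x,y,z=W[...,0]-c[0],W[...,1]-c[1],W[...,2];R=np.hypot(x,y);A=np.degrees(np.arctan2(y,x))
k=(A<-10)&(A>-55)&(R>.078)&(R<.1)&(z>.05)&(im<150)
print("blade",A[k].mean(),A[k].std(),k.sum(),R[k].mean())
s=r.read_state();print(s["t"],s["ee_pos"],s["opening"],rib(f,c))
E
```

```text
blade -30.421986148489925 2.4944868744067397 40 0.09134527844607614
2.25 [0.59055059 0.16135447 0.12774193] 0.0006292742251147238 (np.float64(12.86515905839575), np.float64(105.55555555555557), np.float64(159.0), np.int64(16))
```

View pics/t1.png

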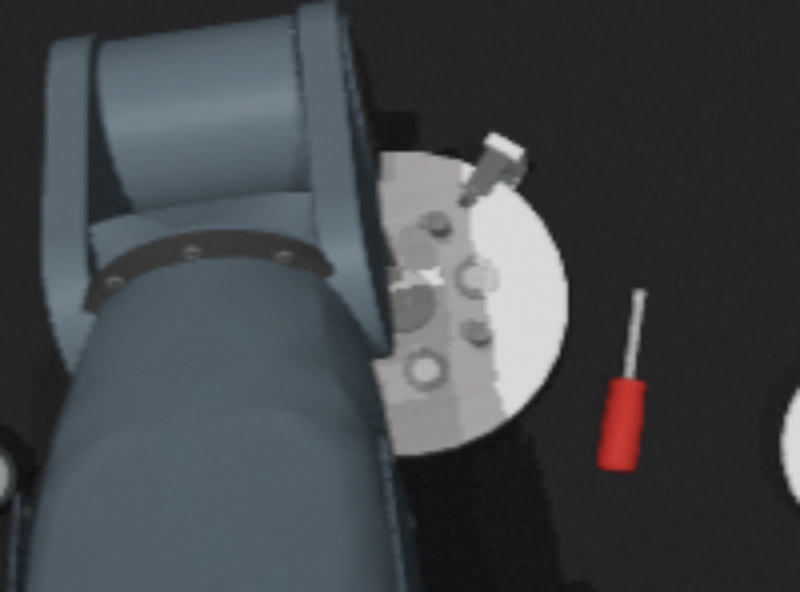

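View pics/w1.png

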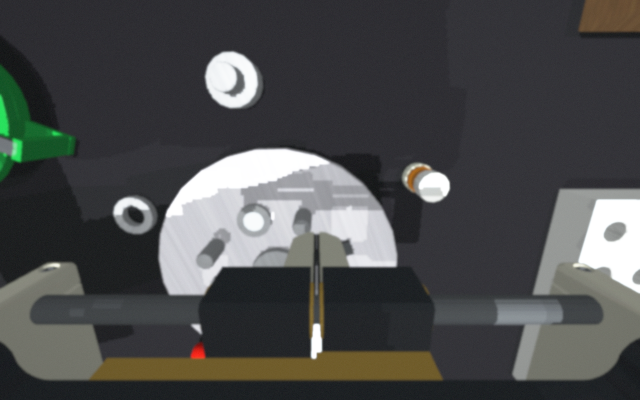

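The top view shows the arm covering the left half of the wheel; the pointer tip (465,200 in the crop), two pegs and the right half stay visible. The wrist view shows closed, fairly slim fingertips over the wheel.

>>> {"fn": "drive_tool", "kwargs": {"plan": [[[-0.006,0.04,0,0],[-0.006,0.08,0,0],[-0.006,0.08,0,0],[-0.006,0.08,0.04,0],[-0.006,0.08,0.08,0],[-0.006,0.08,0.12,0],[-0.006,0.08,0.16,0],[-0.006,0.08,0.175,0],[-0.006,0.08,0.175,0],[-0.006,0.08,0.175,0]]]}}

```text
t: 3.25
ee_pos: [0.6132, 0.1608, 0.0891]
tool_rot: [[-0.0, 1.0, 0.0], [1.0, 0.0, 0.0], [0.0, 0.0, -1.0]]
force: [-0.9, -0.3, 0.1]
opening: 0.0005
grip_force: 0.0
```

```bash
cat >> h.py <<'E'
def pegs(f,c):
    W=world(f);x,y,z=W[...,0]-c[0],W[...,1]-c[1],W[...,2];R=np.hypot(x,y)
    pk=(R>.044)&(R<.068)&(z>.076)&(z<.093)
    n,l,st,_=cv2.connectedComponentsWithStats(pk.astype(np.uint8)); out=[]
    for i in range(1,n):
        if st[i,4]>=8: out.append((round(float(np.degrees(np.arctan2(y[l==i].mean(),x[l==i].mean()))),1),int(st[i,4]),round(float(np.hypot(x[l==i].mean(),y[l==i].mean())),3)))
    return out
E
python3 - <<'E'
from h import *
c=np.load("c.npy");f=grab_frame("top");print(pegs(f,c));s=r.read_state();print(s["t"],s["ee_pos"],s["force"])
g=grab_frame("scene");print(pegs(g,c))
W=world(g);im=g["img"].mean(2)
x,y,z=W[...,0]-c[0],W[...,1]-c[1],W[...,2];R=np.hypot(x,y);A=np.degrees(np.arctan2(y,x))
k=(A<-10)&(A>-55)&(R>.115)&(R<.132)&(z>.062)&(z<.075);print("post",A[k].mean(),k.sum(),R[k].mean())
k=(A<-10)&(A>-55)&(R>.078)&(R<.11)&(z>.06)&(z<.072)&(im<160);print("blade",A[k].mean(),k.sum())
E
```

```text
[(-24.9, 28, 0.056), (-114.5, 25, 0.056)]
3.3 [0.61336287 0.16083145 0.08926357] [-0.60554344 -0.47310644  0.61795937]
[(153.0, 32, 0.051), (-109.4, 33, 0.054), (49.7, 20, 0.058), (-22.4, 37, 0.062)]
post -29.06311216600506 67 0.12551923131484036
blade -28.09706295506537 50
```

>>> {"fn": "drive_tool", "kwargs": {"plan": [[[0,-0.012,0.008,0],[0,-0.032,0.012,0],[0,-0.06,0.012,0],[0,-0.092,0.012,0],[0,-0.128,0.012,0],[0,-0.168,0.012,0],[0,-0.212,0.012,0],[0,-0.256,0.012,0],[0,-0.268,-0.1,0],[0,-0.268,-0.28,0]]]}}

```text
t: 4.35
ee_pos: [0.5436, 0.1605, 0.1575]
tool_rot: [[-0.0, 1.0, -0.005], [1.0, 0.0, -0.001], [-0.001, -0.005, -1.0]]
force: [1.3, 0.1, 0.4]
opening: 0.0
grip_force: 0.0
```

```bash
cat > m.py <<'E'
from h import *
import sys
c=np.load("c.npy")
for i in range(int(sys.argv[1])):
    t=r.read_state()["t"];f=grab_frame("top");p=pegs(f,c)
    print(round(t,3),p)
s=r.read_state();print(s["t"],s["ee_pos"],s["force"])
E
python3 m.py 6
```

```text
4.35 [(-25.1, 29, 0.056), (-114.7, 26, 0.056)]
4.4 [(-17.1, 27, 0.056), (-106.4, 25, 0.057)]
4.45 [(-9.2, 30, 0.056), (-98.5, 27, 0.057), (174.9, 13, 0.055)]
4.5 [(-1.1, 26, 0.056), (-90.7, 26, 0.056), (-179.9, 26, 0.056)]
4.55 [(7.1, 26, 0.056), (-82.4, 25, 0.056), (-171.8, 27, 0.056)]
4.6 [(14.0, 22, 0.055), (-74.5, 25, 0.056), (-163.7, 28, 0.056)]
4.65 [0.54525607 0.16066346 0.15789063] [1.63292867 0.05466897 0.09904729]
```

The wheel runs at about 2.8 rad/s; I will brake at the third pass, when it is down to about 1.15 rad/s.

>>> {"fn": "drive_tool", "kwargs": {"plan": [[[0.05,0.01,0,0],[0.1,0.02,0,0],[0.146,0.028,0,0],[0.146,0.028,0.05,0],[0.146,0.028,0.1,0],[0.146,0.028,0.15,0],[0.146,0.028,0.2,0],[0.146,0.028,0.25,0],[0.146,0.028,0.28,0],[0.146,0.028,0.3,0]]]}}

```text
t: 5.65
ee_pos: [0.5529, 0.1971, 0.083]
tool_rot: [[0.0, 1.0, -0.001], [1.0, -0.0, -0.0], [-0.0, -0.001, -1.0]]
force: [-0.0, -0.2, 1.3]
opening: 0.0005
grip_force: 0.0
```

```bash
python3 m.py 4
```

```text
5.65 [(-5.1, 29, 0.056), (-94.8, 25, 0.056), (175.9, 27, 0.056)]
5.7 [(2.3, 27, 0.056), (-87.5, 25, 0.056), (-177.1, 28, 0.056)]
5.75 [(9.0, 28, 0.055), (-80.6, 27, 0.057), (-169.5, 26, 0.056)]
5.8 [(16.2, 26, 0.055), (-72.9, 27, 0.056), (-162.7, 28, 0.056)]
5.85 [0.55333315 0.19728675 0.08419028] [ 0.0030317  -0.09495421 -0.04067873]
```

>>> {"fn": "drive_tool", "kwargs": {"plan": [[[0,0,0,0],[0,0,0,0],[0,0,0,0],[0,0,0,0],[0,0,0,0],[0,0,0,0],[0,0,0,0],[0,0,0,0],[0,0,0,0],[0,0,0,0]]]}}

```text
t: 6.85
ee_pos: [0.5531, 0.1973, 0.0839]
tool_rot: [[-0.0, 1.0, 0.0], [1.0, 0.0, -0.0], [-0.0, 0.0, -1.0]]
force: [0.1, 0.3, -0.1]
opening: 0.0006
grip_force: 0.0
```

>>> {"fn": "drive_tool", "kwargs": {"plan": [[[0,0,0,0],[0,0,0,0],[0,0,0,0],[0,0,0,0],[0,0,0,0],[0,0,0,0],[0,0,0,0],[0,0,0,0],[0,0,0,0],[0,0,0,0]]]}}

```text
t: 7.85
ee_pos: [0.5531, 0.1973, 0.0839]
tool_rot: [[-0.0, 1.0, -0.0], [1.0, 0.0, -0.0], [-0.0, -0.0, -1.0]]
force: [0.6, -1.2, 0.2]
opening: 0.0001
grip_force: 0.0
```

```bash
python3 m.py 3
```

```text
7.85 [(5.4, 30, 0.056), (-84.1, 26, 0.057), (-173.5, 25, 0.056)]
7.9 [(11.3, 29, 0.056), (-78.6, 26, 0.056), (-167.8, 26, 0.056)]
7.95 [(16.4, 27, 0.055), (-72.9, 27, 0.056), (-162.5, 27, 0.056)]
8.0 [0.55309809 0.1972604  0.0838721 ] [-0.57312676  0.08282774  0.72232912]
```

```bash
cat > fit.py <<'E'
import numpy as np
from scipy.integrate import solve_ivp
from scipy.optimize import least_squares
# (t, spin deg), pointer at -30.5, rib = peg-45
D=[(4.35,-219.4+0),(4.4,-211.2),(4.45,-203.3),(4.5,-195.3),(4.55,-187.1),(4.6,-179.3),
(5.65,-19.5),(5.7,-12.2),(5.75,-5.2),(5.8,2.2),(7.85,261.2),(7.9,267.0),(7.95,272.3)]
import json,os
if os.path.exists("more.json"): D+=json.load(open("more.json"))
D=np.array(D,float);T=D[:,0];S=np.radians(D[:,1])
def sol(p,T1=60):
    return solve_ivp(lambda t,y:[y[1],-p[2]*(.11+.045*y[1])if y[1]>0 else 0],(4.35,T1),[p[0],p[1]],max_step=.05,dense_output=True).sol
q=least_squares(lambda p:sol(p,T[-1]+.1)(T)[0]-S,[S[0],2.8,1.1]).x
f=sol(q,40);t=np.arange(4.35,30,.01);y=f(t)
print("p",q,"res deg",np.degrees(f(T)[0]-S).round(1)[-6:],"end spin",y[0].max())
for k in(6.283,12.566):
    i=np.searchsorted(y[0],k)
    if i<len(t):print("pass",k,"t",t[i],"w",y[1][i])
E
python3 fit.py
```

```text
p [-3.83309447  2.87008902  1.20011698] res deg [-0.   0.1 -0.2  0.1 -0.1  0.1] end spin 14.158977468460648
pass 6.283 t 8.789999999999905 w 1.7370213699085026
pass 12.566 t 14.029999999999793 w 0.7064119117123756
```

>>> {"fn": "drive_tool", "kwargs": {"plan": [[[0,0,0,0],[0,0,0,0],[0,0,0,0],[0,0,0,0],[0,0,0,0],[0,0,0,0],[0,0,0,0],[0,0,0,0],[0,0,0,0],[0,0,0,0]]]}}

```text
t: 9.0
ee_pos: [0.5531, 0.1973, 0.0839]
tool_rot: [[-0.0, 1.0, 0.0], [1.0, 0.0, 0.0], [0.0, 0.0, -1.0]]
force: [-0.2, 0.6, 1.2]
opening: 0.0004
grip_force: 0.0
```

>>> {"fn": "drive_tool", "kwargs": {"plan": [[[0,0,0,0],[0,0,0,0],[0,0,0,0],[0,0,0,0],[0,0,0,0],[0,0,0,0],[0,0,0,0],[0,0,0,0],[0,0,0,0],[0,0,0,0]]]}}

```text
t: 10.0
ee_pos: [0.5531, 0.1973, 0.0839]
tool_rot: [[-0.0, 1.0, 0.0], [1.0, 0.0, 0.0], [0.0, 0.0, -1.0]]
force: [1.3, 0.2, 0.2]
opening: 0.0005
grip_force: 0.0
```

>>> {"fn": "drive_tool", "kwargs": {"plan": [[[0,0,0.01,0],[0,0,0.02,0],[0,0,0.03,0],[0,0,0.036,0],[0,0,0.036,0],[0,0,0.036,0],[0,0,0.036,0],[0,0,0.036,0],[0,0,0.036,0],[0,0,0.036,0]]]}}

```text
t: 11.0
ee_pos: [0.5531, 0.1973, 0.0749]
tool_rot: [[-0.0, 1.0, 0.0], [1.0, 0.0, -0.0], [-0.0, 0.0, -1.0]]
force: [-0.6, 0.4, 0.5]
opening: 0.0008
grip_force: 0.0
```

```bash
python3 m.py 3
```

```text
11.0 [(22.0, 28, 0.056), (-67.4, 28, 0.056), (-156.7, 28, 0.056)]
11.05 [(25.9, 28, 0.055), (-64.0, 26, 0.056), (-153.1, 26, 0.056)]
11.1 [(29.5, 29, 0.055), (-60.4, 26, 0.057), (-149.5, 25, 0.056)]
11.15 [0.55310885 0.19726414 0.07491353] [ 0.39756904  0.14004576 -0.34341481]
```

```bash
echo '[[11.0,548.0],[11.05,551.6],[11.1,555.2]]'>more.json; python3 fit.py
```

```text
p [-3.83499041  2.87695528  1.21773314] res deg [-0.1 -0.3 -0.1  0.1  0.1 -0. ] end spin 13.96450721726122
pass 6.283 t 8.789999999999905 w 1.7277130783515142
pass 12.566 t 14.15999999999979 w 0.664141926981966
```

>>> {"fn": "drive_tool", "kwargs": {"plan": [[[0,0,0,0],[0,0,0,0],[0,0,0,0],[0,0,0,0],[0,0,0,0],[0,0,0,0],[0,0,0,0],[0,0,0,0],[0,0,0,0],[0,0,0,0]]]}}

```text
t: 12.15
ee_pos: [0.5531, 0.1973, 0.0749]
tool_rot: [[-0.0, 1.0, -0.0], [1.0, 0.0, -0.0], [-0.0, -0.0, -1.0]]
force: [-0.9, 0.0, -0.0]
opening: 0.0006
grip_force: 0.0
```

```bash
python3 m.py 3
```

```text
12.15 [(7.1, 26, 0.055), (-82.5, 26, 0.056), (-171.8, 27, 0.056)]
12.2 [(10.0, 28, 0.056), (-79.8, 26, 0.056), (-169.0, 25, 0.056)]
12.25 [(13.2, 27, 0.055), (-76.8, 26, 0.056), (-165.8, 24, 0.056)]
12.3 [0.55306564 0.19727523 0.07484556] [ 0.91161086  0.01985949 -1.16252315]
```

```bash
echo '[[11.0,548.0],[11.05,551.6],[11.1,555.2],[12.15,622.9],[12.2,625.8],[12.25,628.9]]'>more.json; python3 fit.py
```

```text
p [-3.83512422  2.87728403  1.21830875] res deg [ 0.   0.  -0.   0.1  0.1 -0.1] end spin 13.959205991436624
pass 6.283 t 8.789999999999905 w 1.7274910038090145
pass 12.566 t 14.16999999999979 w 0.6618406743760159
```

>>> {"fn": "drive_tool", "kwargs": {"plan": [[[0,0,0,0],[0,0,0,0],[0,0,0,0],[0,0,0,0],[0,0,0,0],[0,0,0,0],[0,0,0,0],[0,0,0,0],[0,0,0,0],[0,0,0,0]]]}}

```text
t: 13.3
ee_pos: [0.5531, 0.1973, 0.0749]
tool_rot: [[-0.0, 1.0, 0.0], [1.0, 0.0, 0.0], [0.0, 0.0, -1.0]]
force: [0.5, 0.3, -0.4]
opening: 0.0005
grip_force: 0.0
```

>>> {"fn": "drive_tool", "kwargs": {"plan": [[[0,0,0,0],[0,0,0,0],[0,0,0,0],[0,0,0,0],[0,0,0,0],[0,0,0,0],[0,0,0.008,0],[0,0,0.02,0],[0,0,0.027,0],[0,0,0.028,0]]]}}

```text
t: 14.3
ee_pos: [0.556, 0.1975, 0.0711]
tool_rot: [[0.0, 1.0, 0.007], [1.0, -0.0, 0.001], [0.001, 0.007, -1.0]]
force: [-0.9, -4.2, 28.9]
opening: 0.0006
grip_force: 14.6
```

```bash
python3 m.py 3
```

```text
14.3 [(7.6, 29, 0.056), (-81.6, 24, 0.056), (-171.4, 25, 0.056)]
14.35 [(7.3, 28, 0.056), (-81.7, 24, 0.056), (-171.3, 25, 0.056)]
14.4 [(7.6, 29, 0.056), (-81.7, 25, 0.057), (-171.4, 26, 0.056)]
14.45 [0.55587056 0.19751764 0.07113716] [-1.77298198 -2.27068863 27.51345143]
```

>>> {"fn": "drive_tool", "kwargs": {"plan": [[[0,0,-0.002,0],[0,0,-0.004,0],[0,0,-0.006,0],[0,0,-0.008,0],[0,0,-0.01,0],[0,0,-0.012,0],[0,0,-0.016,0],[0,0,-0.03,0],[0,0,-0.1,0],[0,0,-0.25,0]]]}}

```text
t: 15.45
ee_pos: [0.5514, 0.1968, 0.1286]
tool_rot: [[-0.0, 1.0, -0.005], [1.0, 0.0, -0.001], [-0.001, -0.005, -1.0]]
force: [-0.2, 0.7, 0.4]
opening: 0.0003
grip_force: 0.0
```

```bash
python3 m.py 3; python3 - <<'E'
from h import *
f=grab_frame("top");print(rib(f,np.load("c.npy")))
cv2.imwrite("pics/t2.png",cv2.resize(cv2.cvtColor(f["img"][115:215,225:325],cv2.COLOR_RGB2BGR),None,fx=6,fy=6,interpolation=cv2.INTER_CUBIC))
E
```

```text
15.45 [(10.9, 29, 0.056), (-79.0, 28, 0.056), (101.2, 14, 0.052), (-168.2, 24, 0.055)]
15.5 [(10.9, 29, 0.056), (-78.6, 27, 0.056), (102.0, 16, 0.053), (-168.0, 25, 0.056)]
15.55 [(11.1, 28, 0.056), (-78.8, 27, 0.056), (101.6, 15, 0.052), (-168.2, 24, 0.055)]
15.6 [0.55408126 0.19754274 0.13234524] [-0.15096097 -0.10655496 -0.72663565]
(np.float64(-33.141298627150036), np.float64(105.29411764705884), np.float64(161.33333333333334), np.int64(69))
```

View pics/t2.png

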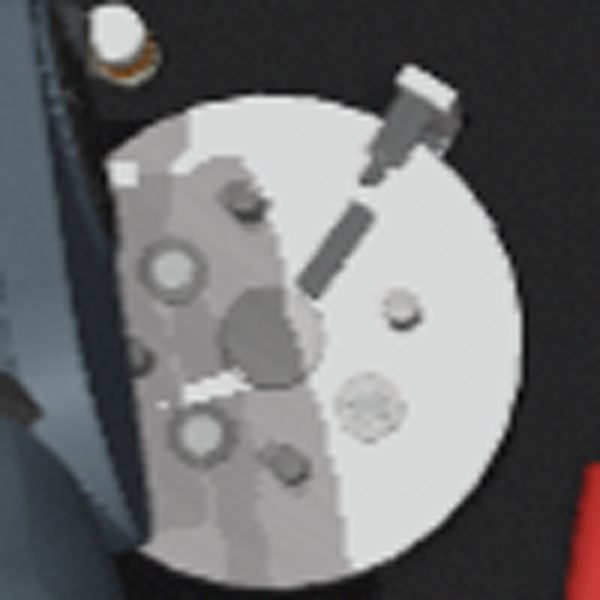

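The wheel stands still with the rib (outer end at (360,205) in the crop) in front of the pointer tip (370,183), about 3° or 4 mm short of dead centre. The hand is clear and nothing around it has moved, so I am handing in.

```bash
python3 -c "
from workcell import workorder;print(workorder.finish_job())"
```

```text
the job is handed in; nothing more can be done
None
```

The job is handed in: I flicked the wheel to about 2.8 rad/s anticlockwise, let it run, and braked it in one go on the third pass; by my measurement the rib's end rests about 4 mm from its place in front of the pointer (limit 10 mm), with the hand clear, though lifting off slowly let the springy arm carry the wheel about 3° on towards the mark, and I got no verdict back.

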